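# Hold a plaster mould block home in a spring-stop jig

### The job

Pick up the white plaster mould block, lower it into the channel of the jig between the two blue fences in front of the brass spring plunger, and press it down firmly so that it sits flat on the bed. Then push it along the channel against the plunger, without ramming it, until it is fully home against the two red stop blocks. Finish while still holding it there with the gripper, pressed against the stops with the spring compressed (do not let go), and leave the jar, the bowl and the brush alone.

Things in the scene. Friction and masses are not known exactly. Their poses are not given: they have to be found in the camera images.
- mould: Loose plaster mould block, white, a box 56 (own x) x 100 (own y) x 48 mm high with a black fish set flush in its top and a grey seam line round its middle; 0.2 to 0.42 kg. Origin: centre of its underside, z up. Grip it across the 56 mm width, in its upper half (tips no lower than 15 mm above its underside, so that they clear the fences); either end may lead.
- jig: Fixed spring-stop jig, pose varies: plywood base 130 (own x) x 250 (own y) x 12 mm. The channel runs along its own y; +y is the push direction, to plunger and stops. Origin: centre of the base's underside, on the channel's centre line. Slippery blue fences: inner faces at x = +-31 mm, y -110 to +40 mm, 9 mm above the bed. Dark housing 66 mm wide, 46 mm above the bed, at y 64 to 90 mm.
- bed: Slippery grey plastic bed plate (friction coefficient about 0.15), the floor of the channel, fixed on the jig, 78 x 205 x 4 mm. Its top is 16 mm above the table. Origin: underside, 4 mm below the bed's top. Pressing down firmly means about 10 N on the bed.
- seat (a point): Point on the bed's top where the centre of the block's underside should be set down (jig frame: x 0, y -40 mm, z 16 mm); axes as the jig's. The block's leading end is then 17 mm short of the extended plunger.
- plunger_nose (a point): Centre of the flat front face of the brass plunger nose (20 mm diameter), 30 mm above the bed, at y = 27 mm in the jig's frame when extended; it moves with the plunger.
- plunger (a joint): Travel of the sprung plunger in m along the jig's +y: 0 extended, 0.018 when the block's end meets the stops (up to 0.024 free travel). The spring gives 4 N at 0 and about 11 N at 0.018, and pushes the block back if it is let go; add a few N for sliding friction, more if it is borne down on while pushed. About 20 N along the channel holds it home.
- stop: Hard stop: two red blocks fixed on the jig either side of the plunger, each 16 x 16 x 42 mm, centred 24 mm either side of the centre line. Origin: on the bed, in the plane of the stop face, axes as the jig's. With the block home its centre is 50 mm before this plane, 35 mm on from the seat point. Over 45 N on it counts as ramming.
- slip_jar: Bystander: closed jar with a blue cap, 54 mm diameter, 85 mm tall. Origin: centre of its underside.
- bowl: Bystander: terracotta bowl, rim 80 mm diameter, 42 mm tall. Origin: centre of its underside.
- brush: Bystander: brush 180 mm long lying on the table beyond the jig. Origin: under its middle.
Mind the look-alikes: they are no part of the job. There is more than one size of the mould; the job needs the middle-sized.

How it is judged:
By the outcome, as a careful person would: the job done as asked, in the order asked, and still so for the second after the job is handed in, while the arm keeps its last pose, push and grip.
It also fails if it takes over 51 s, if anything falls off the work surface, if the arm or the gripper's body presses on something with over 40 N, if the wrist force passes 120 N, or if a joint passes its speed limit or range.

### The arm

A 6-joint arm with a two-finger parallel gripper is mounted at the origin on the work surface. World frame = base frame: x ahead of the robot, y to its left, z up, the work surface at z = 0. Lengths are in mm, angles in rad, forces in N, time in s.
With the tool pointing down it reaches from about 350 to 975 mm from the base axis. Payload 7.1 kg.
Tool frame: the origin (TCP) lies between the finger pads; the fingertips stand 14 mm ahead of it and the grasp point (between the pads) lies 5 mm behind it; z points along the fingers, y is the line along which they close (so a half turn about z gives the same grasp; the last joint's range is limited). The gripper opens to 88 mm and grips with 3 to 60 N. Pads are 20 mm wide; open, the fingers measure 115 mm over their backs; the gripper's body (75 mm by 178 mm) begins 61 mm behind the grasp point.
Start: joints at [-1.25, 0.423, 1.63, -0, 1.089, -0.019], TCP at [208.329, -589.24, 236.675] pointing down, gripper open.
Joint ranges: [-3, 3], [-0.9, 2.11], [0.09, 2.58], [-1.31, 4.45], [0.11, 2.69], [-2.54, 2.54]. Speed limits (rad/s): [2.39, 2.39, 3.01, 3.14, 3.14, 3.14].

### API

Orientations are given as a rotation vector (axis times angle).
In Python, from workcell import ctrl gives the robot as it stands. The module is installed in compiled form; this text tells all that it offers.
- The arm moves only by the tool servo_tool, never from a script. Its argument "plan" is a list of rows, each a list of 3 entries, a list of its own where there are three numbers: the closure, from 0 (fully open) to 1 (shut), then the shift along the world's x, y, z in mm, then the turn about the world's z in degrees. In form: [[hand, [x, y, z], yaw], ...]. A call has 1 to 10 rows; each row is the pose to reach, as a shift and turn from the pose commanded when the call began; what a row does not reach only later rows make up. A row lasts 1/12 s, in which the tool goes at most 41.7 mm and 7.16 degrees, less where a joint would pass 70% of its speed; a pose out of reach is approached as far as the arm can. A call with a gripper value outside its range is refused whole. The fingers move at their own pace and stop on an object; the grip force is fixed at half the most. Time passes only in rows, so rows that repeat a pose let the fingers close. It gives the time, the measured TCP pose, the force, the opening and the grip force at its end, in the units of the state.
- ctrl.get_obs(): the state, without advancing time (a new reading comes with each control period).
- ctrl.get_image(name): name is "side" or "top" or "wrist"; returns the picture (384x512x3 uint8, blue, green, red); there is no depth.
- ctrl.camera_info(name): a dict with "fovy" (degrees; the focal length in pixels is half the picture's height over the tangent of half this angle, whatever the lens; pixels are square), "cx", "cy" (the principal point, pixels), "rvec" (rotation vector, rad) and "tvec" (3), from world to camera coordinates, as OpenCV has them; the wrist camera has in their place "T_tool_cam" (4x4, takes a point from camera to tool coordinates, whose origin is the TCP and whose axes are the flange's). Camera axes: x right, y down, z forward; pixel columns grow to the right and rows downward; lengths in mm; the calibration is good to about 2 mm. A picture is of the moment at which its call begins: read the wrist's pose just before it. camera_info takes no time and is no camera call.
- ctrl.close_job(): hands the job in; it is judged then, once.
The state is a dict: "t": time; "qpos": joint angles; "qvel": joint speeds; "joint_torque": joint torques, N m; "ee_pos": TCP position; "orientation": TCP orientation; "ft_force": force on the tool from outside, world axes, zero at the start; "moment": the same for the moment, N m; "width": finger opening in mm; "grasp_force": force on a finger pad.
Only numpy, scipy, OpenCV 4.12 (cv2) and the standard library are available. Lean on these libraries where they do the work, as an engineer would, in place of code of your own. Each camera call takes 0.05 s, during which the arm holds its last target. There are 200 camera calls.

## Working session

There is one attempt and no reset: what is moved stays moved. The work goes in short steps, Python scripts to look and compute and a tool call to move; the robot and the scene stay as the last step left them, time stands still between calls to the robot, and variables do not carry over. Pictures are saved under pics/ and viewed, at most 10 in all, crops included, and the job is handed in when it is done.

Besides the shell and the picture viewer there is one more tool, called in YAML: its name, and indented under it one key for each argument. servo_tool: Moves the arm, as the interface text tells. Its arguments: {"type":"object","properties":{"plan":{"type":"array"}},"required":["plan"]}

```bash
mkdir -p pics
cat > h.py <<'E'
import numpy as np, cv2
from workcell import ctrl
def cam(n):
    i=ctrl.camera_info(n)
    f=192/np.tan(np.radians(i["fovy"])/2)
    K=np.array([[f,0,i["cx"]],[0,f,i["cy"]],[0,0,1]])
    if "rvec" in i and i["rvec"] is not None:
        R=cv2.Rodrigues(np.array(i["rvec"],float))[0]; t=np.array(i["tvec"],float).ravel()
    else:
        o=ctrl.get_obs(); T=np.eye(4); T[:3,:3]=cv2.Rodrigues(np.array(o["orientation"],float))[0]; T[:3,3]=o["ee_pos"]
        M=np.linalg.inv(T@np.array(i["T_tool_cam"])); R=M[:3,:3]; t=M[:3,3]
    return K,R,t,i
def ray(c,uv,z):
    K,R,t=c[:3]; uv=np.atleast_2d(np.array(uv,float))
    d=(np.linalg.inv(K)@np.c_[uv,np.ones(len(uv))].T).T@R
    o=-R.T@t; return o+d*((z-o[2])/d[:,2])[:,None]
def proj(c,P):
    K,R,t=c[:3]; p=(np.atleast_2d(P)@R.T+t)@K.T; return p[:,:2]/p[:,2:]
E
python3 - <<'E'
from h import *
for n in ("side","top","wrist"):
    c=cam(n); im=ctrl.get_image(n); cv2.imwrite(f"pics/{n}0.png",im); print(n,c[3])
o=ctrl.get_obs();print(o["t"],o["ft_force"],o["width"],o["orientation"])
a=[cv2.imread(f"pics/{n}0.png") for n in("top","side")]
E
```

```text
side {'fovy': 49.061868675831484, 'cx': 255.09970371219785, 'cy': 194.87513576476087, 'rvec': array([ 0.61444174, -2.76433781,  0.99161893]), 'tvec': array([502.91369751, 243.72203178, 977.66074611])}
top {'fovy': 57.845345200817114, 'cx': 254.5202560135182, 'cy': 188.75654293641924, 'rvec': array([ 2.10779314, -2.10005644,  0.22232347]), 'tvec': array([-12.00409961, 583.2803413 , 866.93854886])}
wrist {'fovy': 63.51664235068212, 'cx': 255.13213565986953, 'cy': 193.8691746567044, 'T_tool_cam': array([[ 3.62026768e-04, -9.64077653e-01, -2.65620306e-01,
         7.16849239e+01],
       [ 9.99999927e-01,  3.16442743e-04,  2.14408925e-04,
        -1.00483023e+00],
       [-1.22653235e-04, -2.65620364e-01,  9.64077698e-01,
        -1.48382553e+02],
       [ 0.00000000e+00,  0.00000000e+00,  0.00000000e+00,
         1.00000000e+00]])}
0.15 [-0.15147731  0.25676097 -0.57411155] 87.8713992849443 [-3.09519189e+00 -5.31087806e-01  2.92709442e-04]
```

View pics/top0.png

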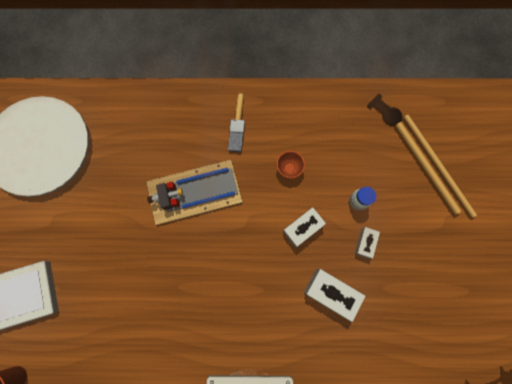

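View pics/side0.png

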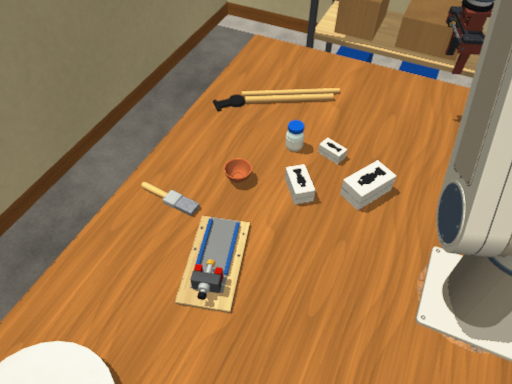

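Top view: three white blocks with fish are candidates: middle (305,228), large (335,296) and small (368,243); the plate and tray are no blocks. The jig is at (195,192), pushing to the left, with the plunger at about (178,192). In the side view the middle one is at (300,184).

```bash
cat > m.py <<'E'
from h import *
c=cam("top"); im=cv2.imread("pics/top0.png"); hsv=cv2.cvtColor(im,cv2.COLOR_BGR2HSV)
def big(m,k=1,amin=8):
    cs=cv2.findContours(m,cv2.RETR_EXTERNAL,cv2.CHAIN_APPROX_NONE)[0]
    return [x for x in sorted(cs,key=cv2.contourArea)[::-1][:k] if cv2.contourArea(x)>=amin]
def rect(P):
    r=cv2.minAreaRect(P[:,:2].astype(np.float32)); b=cv2.boxPoints(r)
    e=max([b[1]-b[0],b[2]-b[1]],key=np.linalg.norm)
    return np.round(r[0],1),np.round(r[1],1),round(float(np.degrees(np.arctan2(e[1],e[0])))%180,1)
for name,(x,y) in dict(mid=(305,228),large=(335,296),small=(368,243)).items():
    for th in (120,170,200):
        m=((hsv[...,2]>th)&(hsv[...,1]<60)).astype(np.uint8)*255; w=np.zeros_like(m); s=34; w[y-s:y+s,x-s:x+s]=m[y-s:y+s,x-s:x+s]
        for k in big(w,2,100):
            print(name,th,rect(ray(c,k[:,0],48)),k[:,0].mean(0).round())
m=cv2.inRange(hsv,(100,90,60),(125,255,255)); m[:,:140]=0; m[:,260:]=0
for k in big(m,3): print("blue",rect(ray(c,k[:,0],25)),cv2.contourArea(k))
m=cv2.inRange(hsv,(0,150,90),(6,255,255))|cv2.inRange(hsv,(174,150,90),(180,255,255)); m[:,:140]=0; m[:,220:]=0
for k in big(m,4): print("red",rect(ray(c,k[:,0],58)),cv2.contourArea(k))
m=cv2.inRange(hsv,(12,60,130),(28,190,255));m[:150]=0;m[235:]=0;m[:,:140]=0;m[:,250:]=0
for k in big(m,2): print("ply",rect(ray(c,k[:,0],12)),cv2.contourArea(k))
a=cv2.resize(im[205:265,270:350],None,fx=5,fy=5,interpolation=2);b=cv2.resize(im[155:229,140:250],None,fx=3.6,fy=4.055,interpolation=2)
cv2.imwrite("pics/crop.png",np.hstack([a,b]))
E
python3 m.py
```

```text
mid 120 (array([ 484.5, -143.1]), array([55.7, 99.5]), 128.0) [304. 227.]
mid 170 (array([ 485.7, -143.4]), array([53.9, 97.6]), 127.7) [304. 226.]
large 120 (array([ 311. , -216.9]), array([131. ,  73.5]), 59.6) [336. 295.]
large 170 (array([ 311.1, -218.1]), array([129. ,  70.9]), 59.5) [336. 295.]
small 120 (array([ 443.5, -309.3]), array([40.5, 72.4]), 161.5) [368. 242.]
small 170 (array([ 444.5, -310.3]), array([38.7, 69.9]), 161.7) [369. 242.]
blue (array([561.9, 119.7]), array([  9.4, 148.5]), 105.3) 116.0
blue (array([629.4, 137.9]), array([  9.2, 145.4]), 104.8) 100.5
red (array([549. , 206.9]), array([14.1, 13.4]), 3.0) 24.0
red (array([595.6, 220.2]), array([14.2, 13.5]), 3.2) 22.0
ply (array([592.2, 164.5]), array([234.8, 317.5]), 90.2) 7230.5
```

View pics/crop.png

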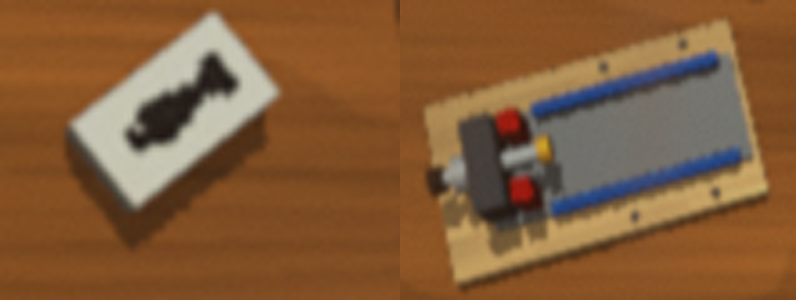

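The crop shows the middle block, 56x100 by measurement, with its long axis at about 128° and its centre at about (485,-143). The jig channel points along about 105.3°, and the plunger is at the left. Next I move over the block.

servo_tool:
  plan:
    - [0,[277,446,-17],108.5]
    - [0,[277,446,-17],108.5]
    - [0,[277,446,-17],108.5]
    - [0,[277,446,-17],108.5]
    - [0,[277,446,-17],108.5]
    - [0,[277,446,-17],108.5]
    - [0,[277,446,-17],108.5]
    - [0,[277,446,-17],108.5]
    - [0,[277,446,-17],108.5]
    - [0,[277,446,-17],108.5]

```text
t: 0.98
ee_pos: [428.6, -233.6, 223.2]
orientation: [2.194, 2.249, 0.0]
ft_force: [1.0, -0.6, -0.1]
width: 87.7
grasp_force: 0.0
```

servo_tool:
  plan:
    - [0,[57,90,-3],36.6]
    - [0,[57,90,-3],36.6]
    - [0,[57,90,-3],36.6]
    - [0,[57,90,-3],36.6]
    - [0,[57,90,-3],36.6]
    - [0,[57,90,-3],36.6]
    - [0,[57,90,-3],36.6]
    - [0,[57,90,-3],36.6]

```text
t: 1.65
ee_pos: [484.9, -145.6, 220.1]
orientation: [-1.39, -2.817, 0.0]
ft_force: [-0.1, -0.1, 0.7]
width: 87.4
grasp_force: 0.0
```

```bash
cat > w.py <<'E'
import sys
from h import *
c=cam("wrist"); o=ctrl.get_obs(); im=ctrl.get_image("wrist"); cv2.imwrite(f"pics/{sys.argv[1]}.png",im)
hsv=cv2.cvtColor(im,cv2.COLOR_BGR2HSV)
for th in (130,170):
    m=((hsv[...,2]>th)&(hsv[...,1]<60)).astype(np.uint8)*255
    k=max(cv2.findContours(m,0,1)[0],key=cv2.contourArea)[:,0]
    r=cv2.minAreaRect(ray(c,k,48)[:,:2].astype(np.float32)); b=cv2.boxPoints(r); e=max([b[1]-b[0],b[2]-b[1]],key=np.linalg.norm)
    print(th,r[0],r[1],np.degrees(np.arctan2(e[1],e[0]))%180,k.min(0),k.max(0))
v=np.array(o["orientation"]);R=cv2.Rodrigues(v)[0]
print(o["t"],np.round(o["ee_pos"],1),"tool y deg",np.degrees(np.arctan2(R[1,1],R[0,1])).round(2),"z",R[:,2].round(3))
E
python3 w.py w1
```

```text
130 (306.1574401855469, -221.43780517578125) (135.73585510253906, 77.12198638916016) 59.723022 [ 0 72] [146 190]
170 (305.896728515625, -222.073974609375) (134.35891723632812, 76.18463134765625) 59.335094 [ 0 73] [144 190]
1.65 [ 484.9 -145.6  220.1] tool y deg 37.47 z [-0.  0. -1.]
```

View pics/w1.png

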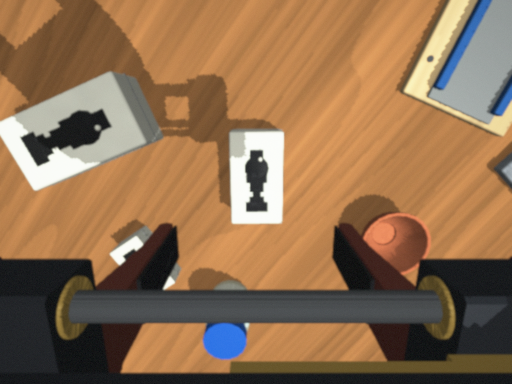

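The wrist view shows the middle block at (257,177), spanning columns 230-284 and rows 129-224, parallel to the tool. The bowl is at (398,240), the jar's cap at (225,340), and the large block lies to the left.

Run:
```python
from h import *
c=cam("wrist"); im=cv2.imread("pics/w1.png"); hsv=cv2.cvtColor(im,cv2.COLOR_BGR2HSV)
m=((hsv[...,2]>120)&(hsv[...,1]<70)).astype(np.uint8)*255; w=np.zeros_like(m); w[115:235,215:300]=m[115:235,215:300]
k=max(cv2.findContours(w,0,1)[0],key=cv2.contourArea)[:,0]
P=ray(c,k,48)[:,:2].astype(np.float32); r=cv2.minAreaRect(P); b=cv2.boxPoints(r); e=max([b[1]-b[0],b[2]-b[1]],key=np.linalg.norm)
C=np.array(r[0]); print(r[0],r[1],np.degrees(np.arctan2(e[1],e[0]))%180)
t=cam("top")
a=np.radians(38);Y=np.array([np.cos(a),np.sin(a)]);X=np.array([-Y[1],Y[0]])
for n,uv,z in (("bowl",(291,166),42),("jar",(366,197),85),("jar0",(362,203),10),("large",(335,296),72),("small",(368,243),30)):
    p=ray(t,uv,z)[0,:2]; print(n,p.round(),"along tool y",((p-C)@Y).round(),"along block axis",((p-C)@X).round())
for n,uv,z in (("bowl",(398,242),42),("jar",(225,342),85)):
    p=ray(c,uv,z)[0,:2]; print(n,p.round(),((p-C)@Y).round(),((p-C)@X).round())
```

```text
(483.46246337890625, -143.22988891601562) (56.523887634277344, 101.72488403320312) 127.83267
bowl [ 653. -111.] along tool y 154.0 along block axis -79.0
jar [ 558. -299.] along tool y -38.0 along block axis -169.0
jar0 [ 555. -311.] along tool y -47.0 along block axis -176.0
large [ 310. -211.] along tool y -179.0 along block axis 54.0
small [ 443. -314.] along tool y -137.0 along block axis -110.0
bowl [ 658. -105.] 161.0 -78.0
jar [ 563. -303.] -35.0 -175.0
```

servo_tool:
  plan:
    - [0,[-1,2.4,-40],0.3]
    - [0,[-1,2.4,-80],0.3]
    - [0,[-1,2.4,-110],0.3]
    - [0,[-1,2.4,-130],0.3]
    - [0,[-1,2.4,-130],0.3]
    - [0,[-1,2.4,-130],0.3]

```text
t: 2.2
ee_pos: [483.4, -143.2, 89.6]
orientation: [-1.379, -2.82, 0.0]
ft_force: [-0.7, -0.3, -0.2]
width: 87.9
grasp_force: 0.0
```

servo_tool:
  plan:
    - [0,[0.5,0,-25],0]
    - [0,[0.5,0,-45],0]
    - [0,[0.5,0,-56],0]
    - [0,[0.5,0,-56],0]
    - [0.3,[0.5,0,-56],0]
    - [0.4,[0.5,0,-56],0]
    - [0.6,[0.5,0,-56],0]
    - [0.6,[0.5,0,-56],0]
    - [0.8,[0.5,0,-56],0]
    - [0.8,[0.5,0,-56],0]

```text
t: 3.03
ee_pos: [484.9, -143.2, 34.9]
orientation: [1.377, 2.823, 0.0]
ft_force: [-0.5, -0.1, 6.6]
width: 55.7
grasp_force: 30.0
```

servo_tool:
  plan:
    - [0.8,[0,0,0],0]
    - [0.8,[0,0,0],0]
    - [0.8,[0,0,0],0]
    - [0.8,[0,0,0],0]

```text
t: 3.37
ee_pos: [484.9, -143.2, 34.8]
orientation: [1.377, 2.823, 0.0]
ft_force: [-1.1, 0.3, 7.8]
width: 55.8
grasp_force: 30.0
```

servo_tool:
  plan:
    - [0.8,[0,0,10],0]
    - [0.8,[0,0,35],0]
    - [0.8,[0,0,70],0]
    - [0.8,[0,0,110],0]
    - [0.8,[0,0,125],0]
    - [0.8,[0,0,125],0]
    - [0.8,[0,0,125],0]

```text
t: 3.95
ee_pos: [484.6, -143.1, 159.9]
orientation: [1.377, 2.822, 0.0]
ft_force: [0.3, -0.4, -3.6]
width: 56.1
grasp_force: 30.0
```

servo_tool:
  plan:
    - [0.8,[10,20,0],-3]
    - [0.8,[25,53,0],-8]
    - [0.8,[40,88,0],-13]
    - [0.8,[52,120,0],-18]
    - [0.8,[60,145,0],-22.6]
    - [0.8,[68,155,0],-22.6]
    - [0.8,[68,160,0],-22.6]
    - [0.8,[68,160,0],-22.6]
    - [0.8,[68,160,0],-22.6]

```text
t: 4.7
ee_pos: [551.4, 16.1, 158.1]
orientation: [-1.901, -2.499, 0.003]
ft_force: [-0.2, -0.3, -2.8]
width: 55.9
grasp_force: 30.0
```

Run:
```python
from h import *
o=ctrl.get_obs(); print(o["t"],np.round(o["ee_pos"],1),np.round(o["ft_force"],1),np.round(o["moment"],2),o["width"])
R=cv2.Rodrigues(np.array(o["orientation"]))[0];print(np.degrees(np.arctan2(R[1,1],R[0,1])))
for n in("wrist","top"): cv2.imwrite(f"pics/{n}2.png",ctrl.get_image(n))
```

```text
4.7 [551.4  16.1 158.1] [-0.2 -0.3 -2.8] [-0.05 -0.08  0.04] 55.85740311665347
15.459815707844573
```

View pics/wrist2.png

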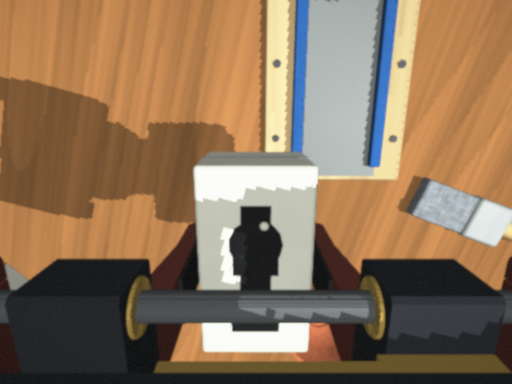

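The wrist view shows the block held square, its top spanning columns 195-317. The channel lies ahead, with fences at columns of about 300 and 383, and the brush is off to the right at (460,210).

```bash
cat > j.py <<'E'
import sys
from h import *
c=cam("wrist"); im=cv2.imread(sys.argv[1]); hsv=cv2.cvtColor(im,cv2.COLOR_BGR2HSV)
m=cv2.inRange(hsv,(100,120,50),(130,255,255))
cs=[k for k in cv2.findContours(m,0,1)[0] if cv2.contourArea(k)>200]
ctr=[]
for k in cs:
    mm=np.zeros_like(m);cv2.drawContours(mm,[k],-1,255,-1); ys,xs=np.nonzero(mm)
    P=ray(c,np.c_[xs,ys],25)[:,:2]
    vx,vy,x0,y0=cv2.fitLine(P.astype(np.float32),cv2.DIST_HUBER,0,.01,.01).ravel()
    a=np.degrees(np.arctan2(vy,vx))%180; print("fence",(x0,y0),a,cv2.minAreaRect(P.astype(np.float32))[1]); ctr.append(((x0,y0),a))
o=ctrl.get_obs();p=np.array(o["ee_pos"])[:2]
a=np.radians(np.mean([x[1] for x in ctr]));n=np.array([np.sin(a),-np.cos(a)])
d=[(np.array(x[0])-p)@n for x in ctr]; print("fence offsets from tcp",d,"mid",np.mean(d),"mid point",p+n*np.mean(d))
E
python3 j.py pics/wrist2.png
```

```text
fence (np.float32(630.25024), np.float32(135.70561)) 105.175545 (10.456687927246094, 135.18905639648438)
fence (np.float32(560.39124), np.float32(122.355576)) 105.16769 (9.271811485290527, 121.431884765625)
fence offsets from tcp [np.float64(107.20252908105743), np.float64(36.284516920107706)] mid 71.74352300058257 mid point [620.96775614  34.44871049]
```

servo_tool:
  plan:
    - [0.8,[11,25,0],0]
    - [0.8,[25,58,0],-0.3]
    - [0.8,[37,88,0],-0.3]
    - [0.8,[44,103,0],-0.3]
    - [0.8,[46,108,-20],-0.3]
    - [0.8,[46,108,-50],-0.3]
    - [0.8,[46,108,-60],-0.3]
    - [0.8,[46,108,-60],-0.3]
    - [0.8,[46,108,-60],-0.3]

```text
t: 5.55
ee_pos: [598.1, 123.9, 99.0]
orientation: [-1.911, -2.492, 0.002]
ft_force: [1.1, 0.9, -2.5]
width: 55.7
grasp_force: 30.0
```

```bash
python3 - <<'E'
from h import *
o=ctrl.get_obs(); print(o["t"],np.round(o["ee_pos"],1),np.round(o["ft_force"],1),o["width"])
R=cv2.Rodrigues(np.array(o["orientation"]))[0];print(np.degrees(np.arctan2(R[1,1],R[0,1])))
cv2.imwrite("pics/wrist3.png",ctrl.get_image("wrist"))
E
python3 j.py pics/wrist3.png
```

```text
5.55 [598.1 123.9  99. ] [ 1.1  0.9 -2.5] 55.69573008901285
15.03631131390071
fence (np.float32(616.39044), np.float32(192.2562)) 106.35161 (9.487397193908691, 39.42485809326172)
fence (np.float32(546.4667), np.float32(177.69107)) 103.13713 (9.552704811096191, 39.37803268432617)
fence offsets from tcp [np.float64(34.22401851471223), np.float64(-37.10415267185345)] mid -1.4400670785706104 mid point [597.53545835 123.77089686]
```

View pics/wrist3.png

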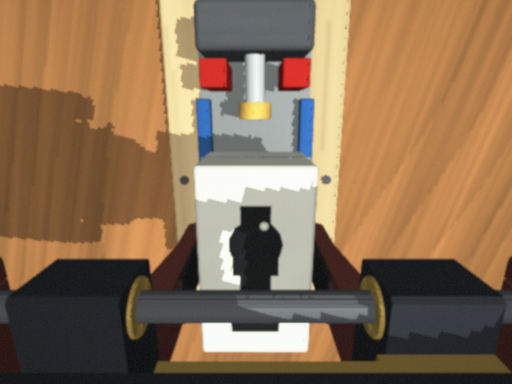

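The picture shows the block over the channel, between the blue fences (205 and 306), in front of the nose at (256,110). It is about 1.2 mm off centre in +x.

servo_tool:
  plan:
    - [0.8,[-1.2,0,-15],0.1]
    - [0.8,[-1.2,0,-28],0.1]
    - [0.8,[-1.2,0,-36],0.1]
    - [0.8,[-1.2,0,-40],0.1]
    - [0.8,[-1.2,0,-43],0.1]
    - [0.8,[-1.2,0,-45],0.1]
    - [0.8,[-1.2,0,-45],0.1]

```text
t: 6.18
ee_pos: [597.4, 124.9, 54.1]
orientation: [-1.908, -2.495, 0.0]
ft_force: [0.4, 0.1, -2.8]
width: 55.7
grasp_force: 30.0
```

servo_tool:
  plan:
    - [0.8,[0,0,-1],0]
    - [0.8,[0,0,-1.5],0]
    - [0.8,[0,0,-1.5],0]

```text
t: 6.43
ee_pos: [597.5, 125.0, 52.9]
orientation: [1.908, 2.495, 0.0]
ft_force: [-0.0, 1.0, -3.2]
width: 55.7
grasp_force: 30.0
```

servo_tool:
  plan:
    - [0.8,[-0.8,0,-1],0]
    - [0.8,[-0.8,0,-2],0]
    - [0.8,[-0.8,0,-2.5],0]
    - [0.8,[-0.8,0,-2.5],0]

```text
t: 6.77
ee_pos: [596.7, 125.0, 50.9]
orientation: [1.908, 2.495, 0.0]
ft_force: [-2.5, 0.1, 4.8]
width: 56.1
grasp_force: 30.0
```

servo_tool:
  plan:
    - [0.8,[0,0,-0.4],0]
    - [0.8,[0,0,-0.8],0]
    - [0.8,[0,0,-0.8],0]
    - [0.8,[0,0,-0.8],0]

```text
t: 7.1
ee_pos: [596.6, 125.0, 50.9]
orientation: [1.908, 2.495, 0.0]
ft_force: [-5.4, 0.0, 11.8]
width: 55.8
grasp_force: 30.0
```

servo_tool:
  plan:
    - [0.8,[-0.6,0,0],0]
    - [0.8,[-0.6,0,0],0]
    - [0.8,[-0.6,0,0],0]

```text
t: 7.35
ee_pos: [596.6, 125.0, 50.9]
orientation: [1.908, 2.495, 0.001]
ft_force: [-3.0, -1.0, 10.5]
width: 56.1
grasp_force: 30.0
```

Run:
```python
from h import *
o=ctrl.get_obs(); print(np.round(o["ee_pos"],2),np.round(o["ft_force"],1),np.round(o["moment"],2))
R=cv2.Rodrigues(np.array(o["orientation"]))[0];print(np.degrees(np.arctan2(R[1,1],R[0,1])),R[:,2])
```

```text
[596.61 124.99  50.9 ] [-3.  -1.  10.5] [-0.29  0.69 -0.01]
15.189610651230966 [ 1.37155978e-03  1.52338665e-04 -9.99999048e-01]
```

servo_tool:
  plan:
    - [0.8,[0,0,0.5],0]
    - [0.8,[0,0,0.9],0]
    - [0.8,[-0.4,1.5,0.9],0]
    - [0.8,[-0.9,3.5,0.9],0]
    - [0.8,[-1.6,6,0.9],0]
    - [0.8,[-2.3,8.5,0.9],0]
    - [0.8,[-3.0,11,0.9],0]
    - [0.8,[-3.5,13,0.9],0]
    - [0.8,[-3.5,13,0.9],0]

```text
t: 8.1
ee_pos: [593.2, 138.3, 50.9]
orientation: [1.907, 2.495, 0.002]
ft_force: [-0.0, -0.8, 6.2]
width: 55.8
grasp_force: 30.0
```

servo_tool:
  plan:
    - [0.8,[-0.3,1,0.3],0]
    - [0.8,[-0.6,2.2,0.4],0]
    - [0.8,[-0.9,3.4,0.4],0]
    - [0.8,[-1.2,4.6,0.4],0]
    - [0.8,[-1.6,5.8,0.4],0]
    - [0.8,[-1.9,7,0.4],0]
    - [0.8,[-2.2,8.2,0.4],0]
    - [0.8,[-2.5,9.4,0.4],0]
    - [0.8,[-2.8,10.5,0.4],0]
    - [0.8,[-2.8,10.5,0.4],0]

```text
t: 8.93
ee_pos: [590.2, 147.6, 50.9]
orientation: [1.907, 2.495, -0.001]
ft_force: [1.3, -8.3, 4.3]
width: 56.0
grasp_force: 30.0
```

servo_tool:
  plan:
    - [0.8,[-0.3,1,0],0]
    - [0.8,[-0.5,2,0],0]
    - [0.8,[-0.8,3,0],0]
    - [0.8,[-1.1,4,0],0]
    - [0.8,[-1.4,5,0],0]
    - [0.8,[-1.6,6,0],0]
    - [0.8,[-1.9,7,0],0]
    - [0.8,[-2.2,8,0],0]
    - [0.8,[-2.3,8.5,0],0]
    - [0.8,[-2.3,8.5,0],0]

```text
t: 9.77
ee_pos: [588.0, 155.4, 50.9]
orientation: [1.907, 2.494, -0.001]
ft_force: [3.5, -11.0, 3.8]
width: 55.9
grasp_force: 30.0
```

servo_tool:
  plan:
    - [0.8,[-0.1,0.4,0],0]
    - [0.8,[-0.2,0.8,0],0]
    - [0.8,[-0.3,1.2,0],0]
    - [0.8,[-0.4,1.6,0],0]
    - [0.8,[-0.5,2.0,0],0]
    - [0.8,[-0.6,2.3,0],0]
    - [0.8,[-0.6,2.3,0],0]

```text
t: 10.35
ee_pos: [587.5, 157.4, 50.9]
orientation: [1.907, 2.494, -0.002]
ft_force: [2.6, -12.6, 4.9]
width: 56.2
grasp_force: 30.0
```

servo_tool:
  plan:
    - [0.8,[-0.1,0.4,0],0]
    - [0.8,[-0.2,0.8,0],0]
    - [0.8,[-0.2,0.8,0],0]

```text
t: 10.6
ee_pos: [587.3, 158.2, 50.9]
orientation: [1.907, 2.494, -0.002]
ft_force: [3.4, -12.9, 5.1]
width: 56.0
grasp_force: 30.0
```

servo_tool:
  plan:
    - [0.8,[-0.1,0.4,0],0]
    - [0.8,[-0.2,0.8,0],0]
    - [0.8,[-0.2,0.8,0],0]

```text
t: 10.85
ee_pos: [587.3, 158.4, 50.9]
orientation: [1.906, 2.494, -0.002]
ft_force: [4.5, -15.7, 5.1]
width: 55.9
grasp_force: 30.0
```

servo_tool:
  plan:
    - [0.8,[-0.1,0.4,0],0]
    - [0.8,[-0.2,0.8,0],0]
    - [0.8,[-0.2,0.8,0],0]

```text
t: 11.1
ee_pos: [587.3, 158.4, 50.9]
orientation: [1.905, 2.494, -0.003]
ft_force: [4.4, -20.3, 5.2]
width: 56.0
grasp_force: 30.0
```

servo_tool:
  plan:
    - [0.8,[-0.1,0.4,0],0]
    - [0.8,[-0.2,0.7,0],0]
    - [0.8,[-0.2,0.7,0],0]
    - [0.8,[-0.2,0.7,0],0]

```text
t: 11.43
ee_pos: [587.3, 158.5, 50.9]
orientation: [1.905, 2.493, -0.004]
ft_force: [6.7, -23.8, 5.1]
width: 56.1
grasp_force: 30.0
```

Run:
```python
from h import *
o=ctrl.get_obs(); print(o["t"],np.round(o["ee_pos"],2),np.round(o["ft_force"],1),np.round(o["moment"],2))
R=cv2.Rodrigues(np.array(o["orientation"]))[0];print(np.degrees(np.arctan2(R[1,1],R[0,1])),R[:,2])
w=ctrl.get_image("wrist"); s=ctrl.get_image("side")
cv2.imwrite("pics/fin.png",np.hstack([cv2.resize(w[90:290,140:370],None,fx=1.7,fy=1.7,interpolation=2),cv2.resize(s[190:310,150:270],(400,340),interpolation=2)]))
```

```text
11.4333 [587.29 158.52  50.94] [  6.7 -23.8   5.1] [-3.65 -0.92  0.16]
15.247763772254656 [ 0.00172729 -0.00445131 -0.9999886 ]
```

View pics/fin.png

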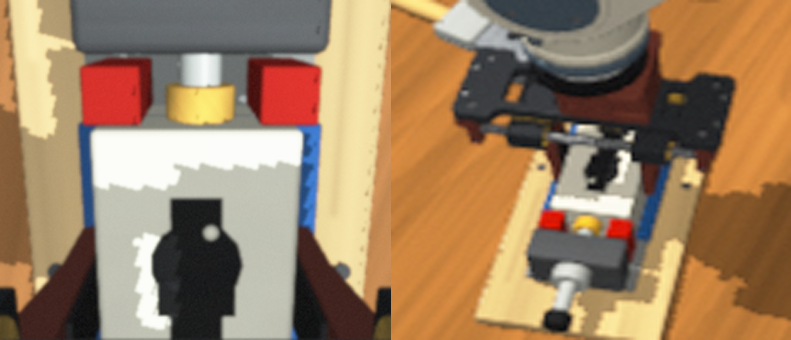

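The picture shows the block's end against both red stops, with the brass nose pushed in level with them. The arm pushes with about 25 N and still bears lightly on the bed, so I am handing the job in.

```bash
python3 -c "
from workcell import ctrl
print(ctrl.close_job())"
```

```text
the job is handed in; nothing more can be done
None
```

I handed the job in with the middle-sized mould still gripped and held against both red stops, spring compressed, at about 25 N along the channel. It was first pressed flat on the bed at roughly 13–15 N, the whole job took 11.4 s, and the jar, bowl and brush were left alone.

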